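# Click the jar stop up against the spice jars

### The arm

A 6-joint arm with a two-finger parallel gripper is mounted at the origin on the work surface. World frame = base frame: x ahead of the robot, y to its left, z up, the work surface at z = 0. Lengths are in mm, angles in degrees, forces in N, time in s.
With the tool pointing down it reaches from about 300 to 850 mm from the base axis. Payload 4.2 kg.
Tool frame: the origin (TCP) lies midway between the tips of the shut fingers; the grasp point (between the pads) lies 19 mm behind it; z points along the fingers, y is the line along which they close (so a half turn about z gives the same grasp; the last joint's range is limited). The gripper opens to 91 mm and grips with 3 to 60 N. Pads are 32 mm wide; open, the fingers measure 118 mm over their backs; the gripper's body (76 mm by 178 mm) begins 60 mm behind the grasp point.
Start: joints at [-66.005, 18.312, 89.639, -0, 72.044, -1.146], TCP at [244.296, -520.541, 213.976] pointing down, gripper open.
Joint ranges: [-177.97, 177.97], [-48.28, 115.42], [12.27, 149.76], [-77.06, 257.06], [2.81, 150.46], [-146.56, 146.56]. Speed limits (degrees/s): [147.25, 147.25, 180, 180, 180, 180].

### API

Orientations are given as [roll, pitch, yaw] about the fixed x, y, z axes, in that order (R = Rz(yaw) Ry(pitch) Rx(roll)).
In Python, from workcell import env gives the robot as it stands.
- The arm moves only by the shell command python3 drive.py 'ROWS' [OPENING] [FORCE]. ROWS is a JSON object whose key "offsets" holds a list of rows, 1 to 8 of them, each of 6 numbers: dx, dy, dz in a scale on which 1.0 is 250 mm, then a rotation vector rx, ry, rz in a scale on which 1.0 is pi rad; each row shifts and turns the commanded pose from where the row before left it, along the tool's axes as they then stand; what a row does not reach is not made up. A row lasts 1/10 s, in which the tool goes at most 50 mm and 8.59 degrees, less where a joint would pass 70% of its speed; a pose out of reach is approached as far as the arm can. OPENING is the finger opening in mm, set as the command begins (- or left out keeps the last). The fingers move at their own pace and stop on an object; FORCE is the grip in N (left out, the last holds). Time passes only in rows, so rows that do not move let the fingers close. It prints the time, the measured TCP pose, the force, the opening and the grip force at its end. No shift or turn number may pass 1 either way. Input that does not fit is refused with a message, and nothing moves.
- env.state(): the state, without advancing time (a new reading comes with each control period).
- env.grab_frame(name): name is "scene" or "top" or "wrist"; returns the picture (400x640x3 uint8, blue, green, red); there is no depth.
- env.camera_model(name): a dict with "fx", "fy", "cx", "cy" (pixels), "T" (4x4, takes a point from camera to world coordinates). Camera axes: x right, y up, looking along -z (the intrinsics and any distortion apply to the point x, -y, -z); pixel columns grow to the right and rows downward; lengths in mm; the calibration is good to about 2 mm. A picture is of the moment at which its call begins: read the wrist's pose just before it. camera_model takes no time and is no camera call; for the wrist camera it gives the pose at the moment of the call.
- env.job_done(): hands the job in; it is judged then, once.
The state is a dict: "time_s": time; "qpos": joint angles; "qvel": joint speeds; "effort": joint torques, N m; "ee_pos": TCP position; "ee_rot": TCP orientation; "force": force on the tool from outside, world axes, zero at the start; "torque": the same for the moment, N m; "gripper_width": finger opening in mm; "gripper_force": force on a finger pad.
Only numpy, scipy, OpenCV 4.12 (cv2) and the standard library are available. Lean on these libraries where they do the work, as an engineer would, in place of code of your own. Each camera call takes 0.05 s, during which the arm holds its last target. There are 200 camera calls.

### The job

Four spice jars lie side by side in the angled slots of the clear organiser, and the white jar stop stands further along its rails. With your fingertips push the stop along the rails towards the jars, over any notch on the way, until it clicks into the notch right beside the last jar, and leave it sitting there. Only push it, do not pinch it; do not jam it against the jar, and leave the jars, canister, tongs and spoon undisturbed.

Things in the scene. Friction and masses are not known exactly. Their poses are not given: they have to be found in the camera images.
- shelf: a white metal wire-mesh shelf standing on the work surface, 340 mm deep (x) and 700 mm wide (y), its flat top 100 mm above its origin; origin at the centre of its footprint, on the work surface
- organiser: a clear organiser on the shelf, 404 mm long (y), 145 mm deep (x); origin at the centre of its underside on the shelf top, x away from the robot, y along its rails towards the jars' end. Its bed slopes up 20 deg from front (-x) to rear, with 7 V slots 56 mm apart in y (slot 1 at y = +168 mm); slots 1-4 hold jars, 5-7 are empty. Level rails along y: tops at x -69, z 28 and x 55, z 73 mm
- stop (a joint): position of the jar stop along the rails in m, growing towards the jars (+y of the organiser). The front rail has a 14 mm wide, 4 mm deep V notch at each slot boundary: at 0.024, 0.080, and 0.136 (right beside the last jar). Sliding takes 2 to 3 N; some 6 mm before a notch's centre the stop's spring ball drops in and draws it there, ahead of the finger; climbing out takes 5 to 9 N
- stop_push (a point): where to push: a point on the flat face of the stop's upright panel that looks away from the jars (-y of the organiser), 15 mm down-slope of the panel's middle, 28 mm above the foot's upper face and 27 mm under the panel's top edge, both square to the slope. Its y axis points along the rails to the jars, its x axis up the slope. The face is free from above and from -y
- stop_panel: the jar stop's white plastic foot and panel, like a bookend, captive on both rails and sloping with the bed: foot 155 mm deep, 34 mm wide along the rails, 5.5 mm thick; panel 140 mm deep, rising 55 mm above the foot along its jar-side edge; two 18 mm gussets in their corner, over 45 mm from stop_push. Origin on the centre plane, 3 mm from the pushed face, 22.5 mm under the foot
- stop_liner: a dark rubber sheet, 2 mm thick, on the face of the stop's panel that looks towards the jars; same origin as stop_panel. With the stop home, 4 mm remain between it and the last jar
- stop_index (a point): a point of the jar stop on its centre plane, at the height of the front rail's top, where its spring ball rides on the rail
- home_notch (a point): the centre of the notch right beside the last jar (between slots 4 and 5), at the height of the front rail's top; with the stop home, stop_index coincides with it
- jar1: a clear glass spice jar, 42 mm across and 105 mm long with its steel screw lid, lying in slot 1 of the organiser (counted from the left end, +y) with its base down-slope against the front rail and its lid up-slope to the rear; origin at the centre of its base, its z axis runs along the jar towards the lid, rising 20 deg
- jar2: a clear glass spice jar, 42 mm across and 105 mm long with its steel screw lid, lying in slot 2 of the organiser (counted from the left end, +y) with its base down-slope against the front rail and its lid up-slope to the rear; origin at the centre of its base, its z axis runs along the jar towards the lid, rising 20 deg
- jar3: a clear glass spice jar, 42 mm across and 105 mm long with its steel screw lid, lying in slot 3 of the organiser (counted from the left end, +y) with its base down-slope against the front rail and its lid up-slope to the rear; origin at the centre of its base, its z axis runs along the jar towards the lid, rising 20 deg
- jar4: a clear glass spice jar, 42 mm across and 105 mm long with its steel screw lid, lying in slot 4 of the organiser (counted from the left end, +y) with its base down-slope against the front rail and its lid up-slope to the rear; origin at the centre of its base, its z axis runs along the jar towards the lid, rising 20 deg; this is the last jar, next to the empty slots
- canister: a closed white plastic canister with a grey ribbed screw lid, 84 mm across and 108 mm tall, standing on the shelf beyond the organiser's right-hand end; origin at the centre of its underside
- tongs: stainless steel kitchen tongs, 245 mm long, up to 44 mm wide and 22 mm high, lying on the shelf behind the organiser; origin on the shelf near their middle, x along them from hinge to tips
- spoon: a green silicone spoon, 240 mm long, lying on the shelf in front of the organiser; origin under its middle, x along it

How it is judged:
By the outcome, as a careful person would: the job done as asked, in the order asked, and still so for the second after the job is handed in, with the robot touching nothing.
It also fails if it takes over 42 s, if anything falls off the work surface, if the arm or the gripper's body presses on something with over 40 N, if the wrist force passes 120 N, or if a joint passes its speed limit or range.

## Working session

There is one attempt and no reset: what is moved stays moved. The work goes in short steps, Python scripts to look and compute and a shell command to move; the robot and the scene stay as the last step left them, time stands still between calls to the robot, and variables do not carry over. Pictures are saved under pics/ and viewed, at most 10 in all, crops included, and the job is handed in when it is done.

```bash
ls; mkdir -p pics; python3 - <<'E'
from workcell import env
import cv2
for n in("scene","top"):
    cv2.imwrite(f"pics/{n}0.png",env.grab_frame(n)); m=env.camera_model(n); print(n,m)
s=env.state();print(s["ee_pos"],s["ee_rot"],s["force"],s["time_s"])
E
```

```text
drive.py
pics
workcell.py
scene {'fx': 439.1537701475186, 'fy': 439.1537701475186, 'cx': 313.21910581109876, 'cy': 199.42834999862745, 'T': array([[-7.52633322e-01, -4.37211493e-01,  4.92330370e-01,
         1.05281688e+03],
       [ 6.58245880e-01, -4.81459903e-01,  5.78712989e-01,
         5.60276150e+02],
       [-1.59826384e-02,  7.59633117e-01,  6.50155430e-01,
         7.38385496e+02],
       [ 0.00000000e+00,  0.00000000e+00,  0.00000000e+00,
         1.00000000e+00]])}
top {'fx': 512.5594245140321, 'fy': 512.5594245140321, 'cx': 319.00691804863703, 'cy': 200.80694752435528, 'T': array([[ 2.56704338e-02,  9.91278756e-01, -1.29257331e-01,
         4.30944290e+02],
       [-9.99455153e-01,  2.81328957e-02,  1.72608738e-02,
         3.34221228e+01],
       [ 2.07467206e-02,  1.28743812e-01,  9.91460844e-01,
         1.24798799e+03],
       [ 0.00000000e+00,  0.00000000e+00,  0.00000000e+00,
         1.00000000e+00]])}
[ 244.07973392 -520.1373306   213.23586584] [-1.7991316e+02  9.4846154e-05  2.5138433e+01] [0.15739702 0.08739391 0.76478441] 0.1
```

View pics/scene0.png

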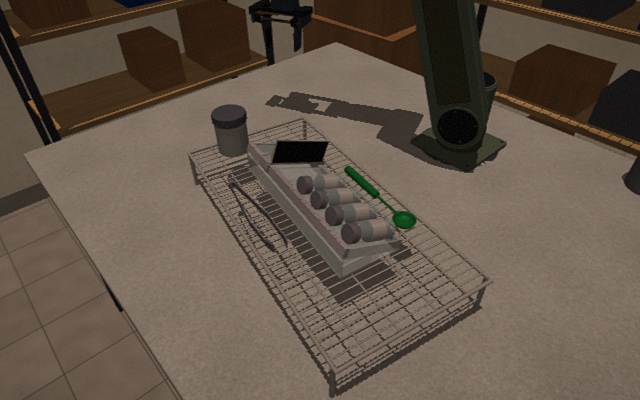

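View pics/top0.png

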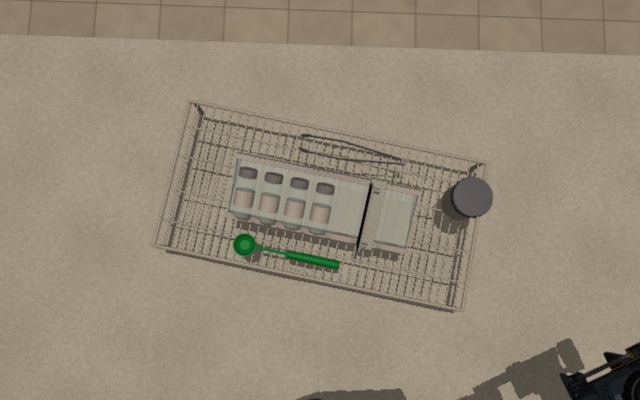

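The top view shows the organiser spanning about cols 230–417, rows 157–255. The jars are on the left (cols 240–330), and the stop is at about cols 358–383 with its dark liner facing the jars. The canister is at (472,197). Next I'll enlarge this area.

```bash
python3 - <<'E'
import cv2
a=cv2.imread("pics/top0.png")[145:265,220:430]
b=cv2.imread("pics/scene0.png")[130:280,235:415]
cv2.imwrite("pics/topc.png",cv2.resize(a,(798,456),interpolation=cv2.INTER_CUBIC))
cv2.imwrite("pics/scenec.png",cv2.resize(b,(720,600),interpolation=cv2.INTER_CUBIC))
E
```

```text
(no output)
```

View pics/topc.png

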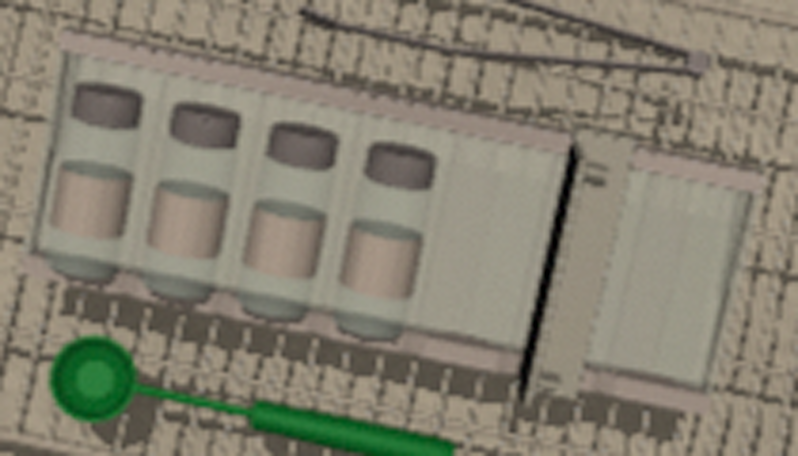

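View pics/scenec.png

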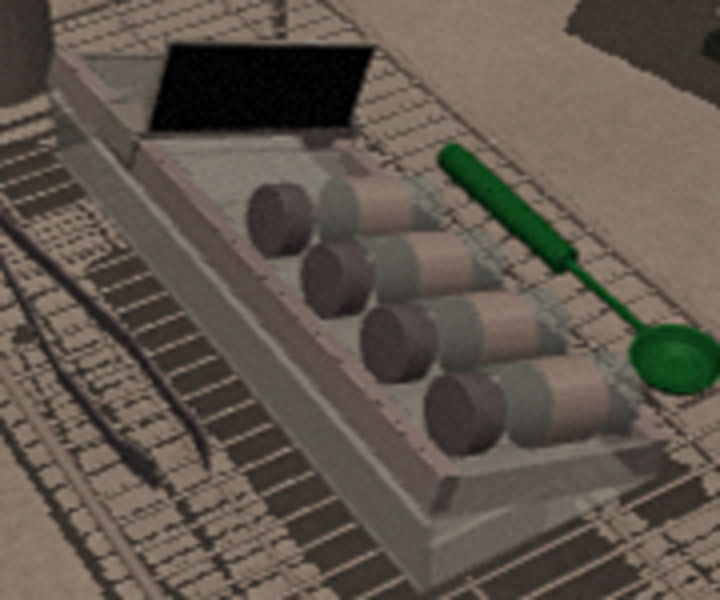

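The crops show the liner's four corners in the scene crop at (170,43), (374,46), (350,130) and (150,132). The jar lid faces run from (280,219) to (463,413). The top crop gives the rail ends and the liner line, (578,146) to (520,400). I'll fit the organiser pose and stop position to these points.

```bash
cat > fit.py <<'E'
import numpy as np, json
from scipy.optimize import least_squares
from workcell import env
C={n:env.camera_model(n) for n in("scene","top")}
def proj(n,P):
    m=C[n];p=(np.asarray(P)-m["T"][:3,3])@m["T"][:3,:3]
    return np.array([m["cx"]+m["fx"]*p[0]/-p[2],m["cy"]-m["fy"]*p[1]/-p[2]])
px=lambda n,X,Y:np.array([220+(X+.5)/3.8-.5,145+(Y+.5)/3.8-.5]) if n=="top" else np.array([235+(X+.5)/4-.5,130+(Y+.5)/4-.5])
c,s=np.cos(np.radians(20)),np.sin(np.radians(20))
def world(q,P):
    a=q[2];return np.array([q[0]+np.cos(a)*P[0]-np.sin(a)*P[1],q[1]+np.sin(a)*P[0]+np.cos(a)*P[1],100+P[2]])
# q: x,y,yaw,stop,jar bx,bz,panel mid offset u0,foot top height
def slope(u,h,y): return np.array([-7+u*c-h*s,y,50.5+u*s+h*c])
def jar(q,k,l,dz=0): return np.array([q[4]+l*c-dz*s,168-56*(k-1),q[5]+l*s+dz*c])
def obs(q):
    y=q[3]-164; u,f=q[6],q[7]; o=[]
    add=lambda n,X,Y,P,w=1:o.append(w*(proj(n,world(q,P))-px(n,X,Y)))
    add("scene",170,43,slope(u+70,f+55,y+3));add("scene",374,46,slope(u-70,f+55,y+3))
    add("scene",150,132,slope(u+70,f,y+3),.6);add("scene",350,131,slope(u-70,f,y+3),.6)
    add("top",578,146,slope(u+70,f+55,y+3));add("top",520,400,slope(u-70,f,y+3),.6)
    for k,X,Y in((4,280,219),(3,337,277),(2,396,343),(1,463,413)):add("scene",X,Y,jar(q,k,105))
    for k,X,Y in((4,401,167),(3,302,147),(2,205,126),(1,107,106)):add("top",X,Y,jar(q,k,96,12))
    for X,Y,P in((68,44,(55,202,73)),(760,180,(55,-202,73)),(26,262,(-69,202,28)),(705,398,(-69,-202,28))):add("top",X,Y,P)
    o.append(np.array([(q[6])/4,(q[7]-5.5)/2]))
    return np.array(o)
r=least_squares(lambda q:obs(q).ravel(),[480,0,-.2,50,-60,45,0,5.5],loss="soft_l1")
q=r.x
if __name__=="__main__":
    print(np.round(q,2),"yaw",np.degrees(q[2]));print(np.round(obs(q),1).tolist())
    print("push",world(q,slope(q[6]-15,q[7]+28,q[3]-167)),"home push",world(q,slope(q[6]-15,q[7]+28,136-167)))
    print("panel top mid",world(q,slope(q[6],q[7]+55,q[3]-167)))
E
python3 fit.py
```

```text
[ 5.7632e+02  7.3300e+00 -1.7000e-01  7.0180e+01 -6.6760e+01  3.3840e+01
  7.0000e-02  4.8600e+00] yaw -9.677760854989327
[[-0.5, -0.1], [0.5, -0.3], [-0.9, 0.2], [-0.2, -0.4], [-0.5, 1.8], [-0.1, -4.6], [-2.7, -0.1], [-2.8, 0.2], [-2.1, -0.3], [-2.0, -0.2], [-0.8, 0.7], [-0.7, 0.8], [-1.2, 1.2], [-1.4, 1.3], [-2.9, -1.2], [1.0, -0.2], [-1.1, 0.3], [1.5, 0.5], [0.0, -0.3]]
push [528.24238949 -82.68650119 176.27074666] home push [539.30719806 -17.80307619 176.27074666]
panel top mid [533.03405924 -83.50364222 206.77274957]
```

```bash
sed -i 's/add("scene",X,Y,jar(q,k,105))/add("scene",X-10,Y,jar(q,k,105))/; s/;add("top",520,400.*$//' fit.py; sed -i 's/,0,5.5\],loss/,0,5.5],loss/' fit.py; python3 fit.py
cat > to.py <<'E'
# tool-axis delta to a TCP goal: organiser-frame dx,dy from the stop_push (home) point, world z
import sys,numpy as np
from scipy.spatial.transform import Rotation as R
from fit import *
def info(dx=None,dy=0,z=0):
    s=env.state();T=R.from_euler("xyz",s["ee_rot"],degrees=True);h=world(q,slope(q[6]-15,q[7]+28,-31))
    a=R.from_euler("z",q[2]);l=a.inv().apply(np.array(s["ee_pos"])-h)
    print("t",round(s["time_s"],2),"rel home push (org axes)",np.round(l,1),"z",round(s["ee_pos"][2],1),"F org",np.round(a.inv().apply(s["force"]),1),"rot",np.round(s["ee_rot"],1))
    if dx is not None:
        g=h+a.apply([dx,dy,0]);g[2]=z
        print("tool delta",np.round(T.inv().apply(g-s["ee_pos"]),1),"goal",np.round(g,1))
if __name__=="__main__": info(*map(float,sys.argv[1:]))
E
python3 to.py 0 -120 275
```

```text
[ 5.7643e+02  6.5400e+00 -1.7000e-01  7.1940e+01 -6.5800e+01  3.3720e+01
  1.2900e+00  5.1900e+00] yaw -9.772867227450257
[[-0.8, -0.1], [0.4, -0.2], [-1.1, 0.2], [-0.3, -0.3], [-0.8, 1.1], [-0.9, -0.0], [-1.0, 0.2], [-0.4, -0.2], [-0.4, -0.2], [-0.3, 0.2], [-0.2, 0.3], [-0.7, 0.6], [-0.9, 0.7], [-2.5, -1.4], [1.3, -0.1], [-0.8, 0.1], [1.7, 0.6], [0.3, -0.2]]
push [529.51468677 -81.83093269 176.99958318] home push [540.38761045 -18.70520408 176.99958318]
panel top mid [534.30499352 -82.65602637 207.50158609]
t 0.1 rel home push (org axes) [-206.9 -544.5   36.2] z 213.2 F org [0.1 0.1 0.8] rot [-179.9    0.    25.1]
tool delta [ 412.6 -229.8  -61.4] goal [ 520. -137.  275.]
```

The manual's scale: shifts go in shares of 250 mm and turns go in shares of pi rad. Converting my numbers, 35 mm / 250 = 0.14, -31 mm / 250 = -0.124.

```bash
python3 drive.py '{"offsets":[[0, 0, -0.124, 0, 0, 0], [0, 0, -0.124, 0, 0, 0], [0.14, -0.08, 0, 0, 0, 0], [0.14, -0.08, 0, 0, 0, 0], [0.14, -0.08, 0, 0, 0, 0], [0.14, -0.08, 0, 0, 0, 0], [0.14, -0.08, 0, 0, 0, 0], [0.14, -0.08, 0, 0, 0, 0]]}' 0; python3 drive.py '{"offsets":[[0.14, -0.08, 0, 0, 0, 0], [0.14, -0.08, 0, 0, 0, 0], [0.14, -0.08, 0, 0, 0, 0], [0.14, -0.08, 0, 0, 0, 0], [0.12, -0.06, 0, 0, 0, 0], [0, 0, 0, 0, 0, 0]]}'; python3 to.py 0 -120 275
```

```text
time_s: 0.9
ee_pos: [383.9, -321.1, 275.6]
ee_rot: [-180.0, 0.0, 25.1]
force: [1.5, -0.6, 0.1]
gripper_width: 30.1
gripper_force: 0.0
time_s: 1.5
ee_pos: [498.7, -161.5, 275.3]
ee_rot: [-179.9, -0.0, 25.4]
force: [-1.1, -0.6, -0.9]
gripper_width: 0.4
gripper_force: 0.0
t 1.5 rel home push (org axes) [ -16.8 -147.8   98.3] z 275.3 F org [-1.  -0.8 -0.9] rot [-179.9   -0.    25.4]
tool delta [ 29.8 -13.    0.3] goal [ 520. -137.  275.]
```

Converted, 30 mm / 250 = 0.12, -13 mm / 250 = -0.052, 7.2 degrees / 180 = 0.04.

```bash
python3 drive.py '{"offsets":[[0.12, -0.052, 0, 0, 0, 0], [0, 0, 0, 0, 0, 0.0389], [0, 0, 0, 0, 0, 0.0389], [0, 0, 0, 0, 0, 0.0389], [0, 0, 0, 0, 0, 0.0389], [0, 0, 0, 0, 0, 0.04], [0, 0, 0, 0, 0, 0]]}'; python3 to.py 0 -115 200; python3 - <<'E'
from workcell import env
import cv2
m=env.camera_model("wrist");print(m)
cv2.imwrite("pics/w1.png",env.grab_frame("wrist"))
E
```

```text
time_s: 2.2
ee_pos: [517.9, -140.7, 275.6]
ee_rot: [180.0, 0.1, -10.1]
force: [-0.1, 0.0, -0.6]
gripper_width: 0.2
gripper_force: 0.0
t 2.2 rel home push (org axes) [  -1.5 -124.    98.6] z 275.6 F org [-0.1 -0.  -0.6] rot [ 1.80e+02  1.00e-01 -1.01e+01]
tool delta [ 1.5 -9.1 75.6] goal [ 520.9 -132.   200. ]
{'fx': 278.05541583795724, 'fy': 278.05541583795724, 'cx': 316.76421974696933, 'cy': 199.99141366996443, 'T': array([[-1.74716600e-01,  9.52497001e-01,  2.49446534e-01,
         5.87659532e+02],
       [-9.84618253e-01, -1.69274693e-01, -4.32778746e-02,
        -1.53305176e+02],
       [ 1.00293962e-03, -2.53170973e-01,  9.67421032e-01,
         4.46354654e+02],
       [ 0.00000000e+00,  0.00000000e+00,  0.00000000e+00,
         1.00000000e+00]])}
```

View pics/w1.png

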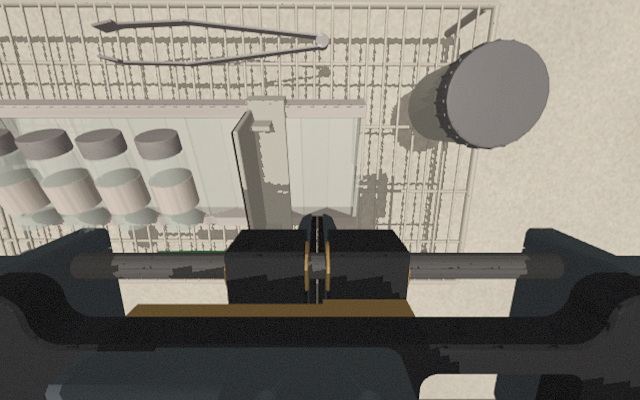

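Wrist view: the fingers are closed at around (317,225). The panel's rear top corner is at about (235,133), its rear foot corner at about (251,111), and the foot covers cols 250–288. The canister at (495,95) is well clear. I'll check the model projection against these.

```bash
python3 - <<'E'
from fit import *
C["wrist"]=env.camera_model("wrist")
y=q[3]-164
for nm,P in (("top rear push",slope(q[6]+70,q[7]+55,y-3)),("top rear liner",slope(q[6]+70,q[7]+55,y+3)),("foot rear push",slope(q[6]+70,q[7],y-3)),("foot edge rear",slope(q[6]+77,q[7],y-31)),("jar4 lid end",jar(q,4,105)),("rail end",(55,-202,73))):
    print(nm,np.round(proj("wrist",world(q,P)),1))
E
```

```text
top rear push [235.8 125.9]
top rear liner [227.7 125.9]
foot rear push [250.2 104.8]
foot edge rear [280.3  96.7]
jar4 lid end [156.  133.5]
rail end [366.3 108.6]
```

Converted, 26 mm / 250 = 0.104, 25 mm / 250 = 0.1, 6 degrees / 180 = 0.0333.

```bash
python3 drive.py '{"offsets":[[0, -0.04, 0.1, 0, 0, 0], [0, -0.036, 0.1, 0, 0, 0], [0, 0, 0.1, 0, 0, 0], [0, 0, 0.104, 0, 0, 0], [0, 0, 0, 0.0333, 0, 0], [0, 0, 0, 0, 0, 0], [0, 0, 0, 0, 0, 0]]}'; python3 to.py 0 -90 173
```

```text
time_s: 2.95
ee_pos: [521.9, -122.2, 175.2]
ee_rot: [-174.1, -0.0, -10.1]
force: [-0.1, -0.5, -0.2]
gripper_width: 0.2
gripper_force: 0.0
t 2.95 rel home push (org axes) [  -0.6 -105.1   -1.8] z 175.2 F org [-0.  -0.5 -0.2] rot [-174.1   -0.   -10.1]
tool delta [  0.5 -14.8   3.7] goal [ 525.1 -107.4  173. ]
```

Converted, -5 mm / 250 = -0.02, -3 mm / 250 = -0.012.

```bash
python3 drive.py '{"offsets":[[0, -0.02, 0.004, 0, 0, 0], [0, -0.02, 0.004, 0, 0, 0], [0, -0.02, 0.002, 0, 0, 0], [0, -0.012, 0.0012, 0, 0, 0], [0, 0, 0, 0, 0, 0]]}'|grep -v grip; python3 to.py; python3 drive.py '{"offsets":[[0, -0.008, 0.0008, 0, 0, 0], [0, -0.008, 0.0008, 0, 0, 0], [0, -0.008, 0.0008, 0, 0, 0], [0, 0, 0, 0, 0, 0]]}'|grep force; python3 to.py
```

```text
time_s: 3.45
ee_pos: [525.2, -102.6, 174.2]
ee_rot: [-174.0, -0.0, -10.0]
force: [0.2, 0.1, 1.1]
t 3.45 rel home push (org axes) [ -0.7 -85.2  -2.8] z 174.2 F org [0.2 0.2 1.1] rot [-174.   -0.  -10.]
force: [-0.0, -0.3, 0.7]
gripper_force: 0.0
t 3.85 rel home push (org axes) [ -0.7 -79.8  -2.9] z 174.1 F org [ 0.  -0.3  0.7] rot [-174.     0.   -10.1]
```

Converted, -2 mm / 250 = -0.008, 0.2 mm / 250 = 0.0008.

```bash
for i in 1 2; do python3 drive.py '{"offsets":[[0, -0.008, 0.0008, 0, 0, 0], [0, -0.008, 0.0008, 0, 0, 0], [0, 0, 0, 0, 0, 0]]}'|grep ^force; python3 to.py; done
```

```text
force: [-0.4, -0.1, -0.1]
t 4.15 rel home push (org axes) [ -0.7 -75.7  -2.9] z 174.1 F org [-0.4 -0.2 -0.1] rot [-174.    -0.   -10.1]
force: [0.2, -0.1, 0.5]
t 4.45 rel home push (org axes) [ -0.6 -71.7  -2.9] z 174.1 F org [ 0.3 -0.1  0.5] rot [-174.    -0.   -10.1]
```

Converted, -2 mm / 250 = -0.008, 0.2 mm / 250 = 0.0008.

```bash
for i in 1 2; do python3 drive.py '{"offsets":[[0, -0.008, 0.0008, 0, 0, 0], [0, -0.008, 0.0008, 0, 0, 0]]}'|grep ^force; python3 to.py; done; python3 - <<'E'
from workcell import env
import cv2
cv2.imwrite("pics/w2.png",env.grab_frame("wrist"))
E
```

```text
force: [0.2, 1.1, 0.1]
t 4.65 rel home push (org axes) [ -0.6 -67.7  -2.9] z 174.1 F org [0.  1.1 0.1] rot [-174.    -0.   -10.1]
force: [0.2, -2.9, 0.6]
t 4.85 rel home push (org axes) [ -0.6 -64.   -2.9] z 174.1 F org [ 0.7 -2.9  0.6] rot [-174.1   -0.   -10. ]
```

View pics/w2.png

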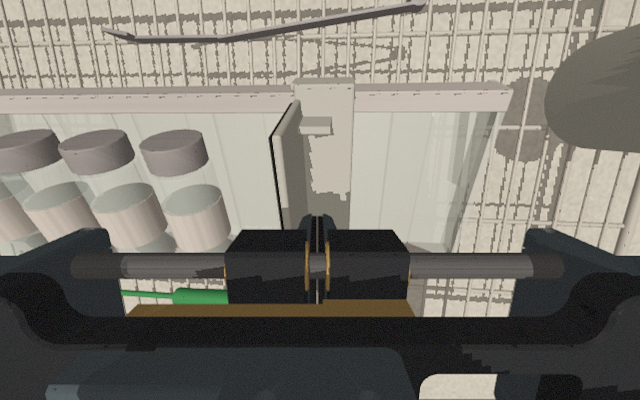

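Contact at −64, with −2.9 N. The wrist view shows the finger at the panel (cols 285–305). I'll push on and find the middle notch by force.

Converted, -2 mm / 250 = -0.008, 0.2 mm / 250 = 0.0008.

```bash
for i in 1 2 3 4 5 6 7 8; do python3 drive.py '{"offsets":[[0, -0.008, 0.0008, 0, 0, 0]]}' >/dev/null; python3 to.py|cut -c1-95; done
```

```text
t 5.0 rel home push (org axes) [ -0.6 -63.4  -2.8] z 174.2 F org [-0.8 -8.7  0.8] rot [-174.2  
t 5.1 rel home push (org axes) [ -0.6 -62.2  -2.8] z 174.2 F org [-0.8 -8.8  1.7] rot [-174.3  
t 5.2 rel home push (org axes) [ -0.6 -60.3  -2.8] z 174.2 F org [-0.7 -5.7  0. ] rot [-174.3  
t 5.3 rel home push (org axes) [ -0.6 -58.3  -2.8] z 174.2 F org [ -0.8 -10.9   1.7] rot [-174.
t 5.4 rel home push (org axes) [ -0.6 -55.9  -2.8] z 174.2 F org [ 0.2 -6.1  0.5] rot [-174.3  
t 5.5 rel home push (org axes) [ -0.5 -53.2  -2.8] z 174.2 F org [-0.  -4.3  0.5] rot [-174.2  
t 5.6 rel home push (org axes) [ -0.6 -50.5  -2.8] z 174.2 F org [ 1.4 -3.7 -0.6] rot [-174.1  
t 5.7 rel home push (org axes) [ -0.5 -48.1  -2.8] z 174.2 F org [-0.5 -4.2 -0.3] rot [-174.
```

Those forces show the stop climbing out of the middle notch, with contact at −64 there. That puts home contact at a TCP of about −8, with the ball dropping in at about −14. I'll continue.

Converted, -3 mm / 250 = -0.012, -2 mm / 250 = -0.008.

```bash
python3 drive.py '{"offsets":[[0, -0.012, 0.0012, 0, 0, 0], [0, -0.012, 0.0012, 0, 0, 0], [0, -0.012, 0.0012, 0, 0, 0], [0, -0.012, 0.0012, 0, 0, 0], [0, -0.012, 0.0012, 0, 0, 0], [0, -0.012, 0.0012, 0, 0, 0], [0, -0.008, 0.0008, 0, 0, 0], [0, 0, 0, 0, 0, 0]]}' >/dev/null; python3 to.py; python3 - <<'E'
from workcell import env
import cv2
a=env.grab_frame("top");cv2.imwrite("pics/t2.png",a)
b=env.grab_frame("wrist")
import numpy as np
cv2.imwrite("pics/c2.png",np.vstack([cv2.resize(a[145:265,220:430],(640,366)),b[60:260,:640]]))
E
```

```text
t 6.5 rel home push (org axes) [ -0.5 -26.4  -2.5] z 174.5 F org [ 0.5  0.2 -0. ] rot [-173.9    0.   -10.1]
```

View pics/c2.png

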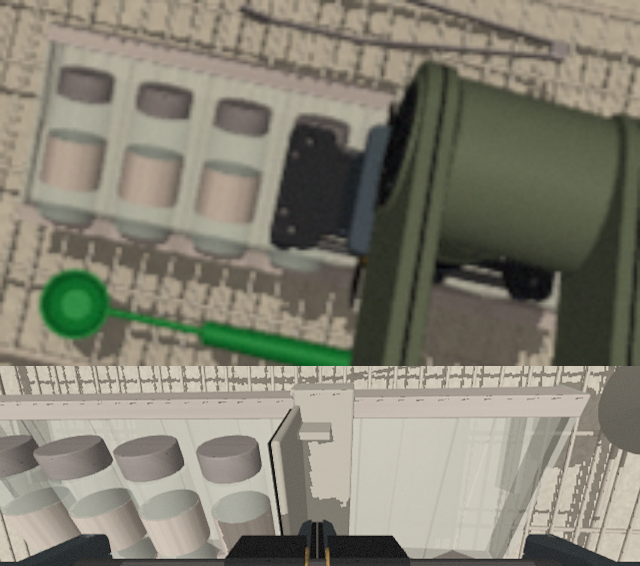

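```bash
python3 - <<'E'
from fit import *
C["wrist"]=env.camera_model("wrist")
P=jar(q,4,100);P[1]-=21
print("jar4 lid right edge",proj("wrist",world(q,P)))
for st in (102,110,118,124,130,136): print(st,[np.round(proj("wrist",world(q,slope(q[6]+70,h,st-164+k))),0) for h,k in((q[7]+55,3),(q[7],-3))],proj("wrist",world(q,slope(q[6]+77,q[7],st-164-31))))
E
```

```text
jar4 lid right edge [259.9642628  145.21316704]
102 [array([303., 126.]), array([327.,  92.])] [379.7358235   77.04248843]
110 [array([283., 126.]), array([313.,  92.])] [364.51364521  77.39606438]
118 [array([264., 127.]), array([299.,  92.])] [349.46028604  77.74571905]
124 [array([249., 127.]), array([289.,  92.])] [338.27937177  78.0054258 ]
130 [array([235., 127.]), array([278.,  93.])] [327.19069043  78.26299019]
136 [array([221., 127.]), array([268.,  93.])] [316.19310544  78.51843862]
```

The model matches jar 4's edge to 1 px and puts the stop at about 116–117, which agrees with the force-based estimate. From here I'll take fine steps and watch for the force to drop.

Converted, -2 mm / 250 = -0.008, -1 mm / 250 = -0.004.

```bash
python3 drive.py '{"offsets":[[0, -0.008, 0.0008, 0, 0, 0], [0, -0.008, 0.0008, 0, 0, 0], [0, -0.004, 0.0004, 0, 0, 0], [0, -0.004, 0.0004, 0, 0, 0]]}' >/dev/null; python3 to.py;  for i in 1 2 3 4 5 6; do python3 drive.py '{"offsets":[[0, -0.004, 0.0004, 0, 0, 0]]}' >/dev/null; python3 to.py|cut -c1-95; done
```

```text
t 7.0 rel home push (org axes) [ -0.4 -21.8  -2.4] z 174.6 F org [-0.1 -3.5  1.9] rot [-174.    -0.   -10.1]
t 7.1 rel home push (org axes) [ -0.4 -20.7  -2.4] z 174.6 F org [-1.3 -2.6  1.5] rot [-174.   
t 7.2 rel home push (org axes) [ -0.4 -19.7  -2.4] z 174.6 F org [-0.8 -2.6  2.3] rot [-174.   
t 7.3 rel home push (org axes) [ -0.4 -18.6  -2.4] z 174.6 F org [-0.5 -4.7  3.3] rot [-174.   
t 7.4 rel home push (org axes) [ -0.3 -17.6  -2.5] z 174.5 F org [-0.6 -3.   3.2] rot [-174.   
t 7.5 rel home push (org axes) [ -0.3 -16.5  -2.6] z 174.4 F org [-0.9 -3.   2. ] rot [-174.   
t 7.6 rel home push (org axes) [ -0.3 -15.3  -2.7] z 174.3 F org [-1.7 -1.6  2.1] rot [-174.
```

Converted, -1 mm / 250 = -0.004, 0.1 mm / 250 = 0.0004.

```bash
for i in 1 2 3; do python3 drive.py '{"offsets":[[0, -0.004, 0.0004, 0, 0, 0]]}' >/dev/null; python3 to.py|cut -c1-95; done
```

```text
t 7.7 rel home push (org axes) [ -0.3 -14.2  -2.7] z 174.3 F org [ 0.8 -0.7  0.5] rot [-174.   
t 7.8 rel home push (org axes) [ -0.4 -12.9  -2.8] z 174.2 F org [ 0.1 -0.7 -0. ] rot [-173.9  
t 7.9 rel home push (org axes) [ -0.5 -12.   -2.9] z 174.1 F org [-0.2  0.2 -0.2] rot [-174.
```

The force fell to zero at −14, just where the ball should drop in. I'll stop pushing, back off and look.

Converted, 8 mm / 250 = 0.032, 6 mm / 250 = 0.024.

```bash
python3 drive.py '{"offsets":[[0, 0.016, -0.0016, 0, 0, 0], [0, 0.024, -0.0024, 0, 0, 0], [0, 0.032, -0.0032, 0, 0, 0], [0, 0, 0, 0, 0, 0]]}' >/dev/null; python3 to.py; python3 - <<'E'
from fit import *
import cv2
C["wrist"]=env.camera_model("wrist")
b=env.grab_frame("wrist");cv2.imwrite("pics/c3.png",cv2.resize(b[40:240,150:450],(800,533)))
for st in (124,130,136,140): print(st,[np.round((proj("wrist",world(q,slope(q[6]+70,h,st-164+k)))-[150,40])*2.667) for h,k in((q[7]+55,3),(q[7],-3))],(proj("wrist",world(q,slope(q[6]+77,q[7],st-164-31)))-[150,40])*2.667)
P=jar(q,4,100);P[1]-=21
print("jar4 lid right edge",(proj("wrist",world(q,P))-[150,40])*2.667)
E
```

```text
t 8.3 rel home push (org axes) [ -0.4 -31.9  -2.7] z 174.3 F org [-0.7 -0.6  1. ] rot [-174.    -0.   -10.1]
124 [array([231., 232.]), array([345., 141.])] [475.88504866 102.04109494]
130 [array([194., 232.]), array([317., 141.])] [446.46583802 102.75005759]
136 [array([156., 233.]), array([289., 142.])] [417.28339483 103.45331448]
140 [array([131., 233.]), array([271., 142.])] [397.95856246 103.91901645]
jar4 lid right edge [271.36445445 281.18696539]
```

View pics/c3.png

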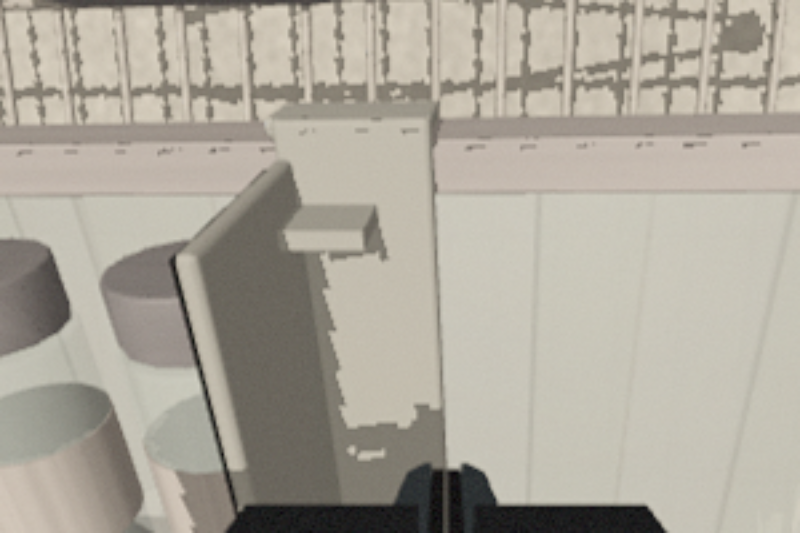

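The image puts the stop at about 134–136, so it looks home, but that is only good to ±2 mm. A gentle touch check will settle it: contact should come near −8, and I'll stop at about 2 N, well below the 5 N needed to climb out.

Converted, -6 mm / 250 = -0.024, -5 mm / 250 = -0.02.

```bash
python3 drive.py '{"offsets":[[0, -0.024, 0.0024, 0, 0, 0], [0, -0.024, 0.0024, 0, 0, 0], [0, -0.02, 0.002, 0, 0, 0], [0, -0.008, 0.0008, 0, 0, 0], [0, 0, 0, 0, 0, 0]]}' >/dev/null; python3 to.py|cut -c1-95;  for i in 1 2 3 4; do python3 drive.py '{"offsets":[[0, -0.0028, 0.0003, 0, 0, 0], [0, 0, 0, 0, 0, 0]]}' >/dev/null; python3 to.py|cut -c1-95; done
```

```text
t 8.85 rel home push (org axes) [ -0.4 -11.   -2.6] z 174.4 F org [-0.1 -0.3 -0.3] rot [-174.  
t 9.05 rel home push (org axes) [ -0.3 -10.9  -2.6] z 174.4 F org [ 0.6  0.1 -0.3] rot [-174.  
t 9.25 rel home push (org axes) [ -0.3 -10.3  -2.6] z 174.4 F org [-0.9 -0.   0.6] rot [-174.  
t 9.45 rel home push (org axes) [-0.3 -9.5 -2.6] z 174.4 F org [ 0.8 -0.4 -0.6] rot [-174.    -
t 9.65 rel home push (org axes) [-0.3 -8.8 -2.6] z 174.4 F org [-1.   0.5 -0.1] rot [-174.    -
```

The face is now more than 5 mm ahead of where the finger lost contact, so the stop was drawn into the notch. I'll retreat.

Converted, -30 mm / 250 = -0.12, -25 mm / 250 = -0.1.

```bash
python3 drive.py '{"offsets":[[0, 0.032, -0.004, 0, 0, 0], [0, 0.048, -0.004, 0, 0, 0], [0, 0.04, -0.04, 0, 0, 0], [0, 0, -0.1, 0, 0, 0], [0, 0, -0.12, 0, 0, 0], [0, 0, -0.12, 0, 0, 0], [0, 0, -0.12, 0, 0, 0], [0, 0, 0, 0, 0, 0]]}' >/dev/null; python3 drive.py '{"offsets":[[-0.16, 0, 0, 0, 0, 0], [-0.16, 0, 0, 0, 0, 0], [-0.16, 0.08, 0, 0, 0, 0], [-0.16, 0.12, 0, 0, 0, 0], [-0.08, 0.16, 0, 0, 0, 0], [0, 0.16, 0, 0, 0, 0], [0, 0.16, 0, 0, 0, 0], [0, 0, 0, 0, 0, 0]]}' ; python3 - <<'E'
from fit import *
import cv2
t=env.grab_frame("top");s=env.grab_frame("scene")
cv2.imwrite("pics/c4.png",np.vstack([cv2.resize(t[130:270,220:500],(600,300)),cv2.resize(s[130:280,210:510],(600,300))]))
E
```

```text
time_s: 11.25
ee_pos: [322.8, -208.4, 278.9]
ee_rot: [-174.1, 0.1, -10.4]
force: [-0.1, -0.3, 0.1]
gripper_width: 0.6
gripper_force: 0.0
```

View pics/c4.png

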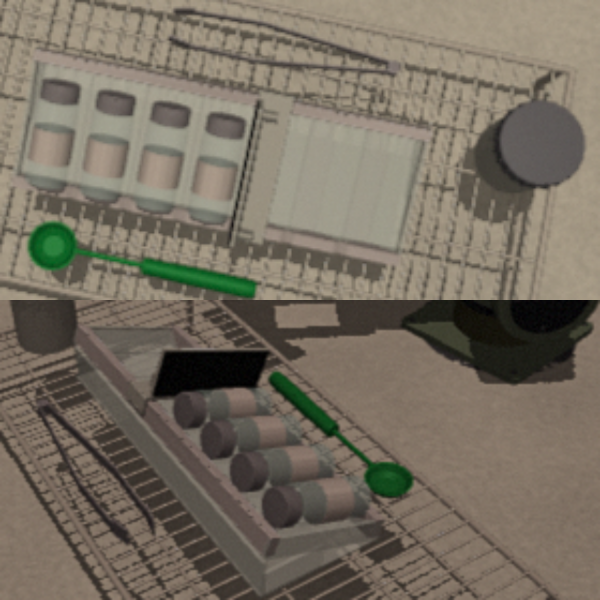

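The stop sits right beside jar 4. The liner's top-view shift of about 65 mm from the fitted start of 72 gives about 136, and nothing else has moved.

```bash
python3 -c "
from workcell import env
print(env.job_done())"
```

```text
the job is handed in; nothing more can be done
None
```

The jar stop is in the notch right beside the last jar (measured at about 136 mm, where that notch is); it was only pushed, the jars, canister, tongs and spoon look unmoved in the last pictures, and the job was handed in at about 11 s with the arm clear.

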